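# Wedge a display glass against the jig's datum rail and press it flush

### The job

Take the orange spacer out of its stand, slide it nose down and fully home into the one gap beside the display glass that is wide enough for it (never into a narrow gap), so that it pushes the glass against the far rail, and let go of it. Then press the sprung glass down flush with the top of the aluminium frame with the fingers and finish while still holding it pressed down. Leave the tape roll, circuit board and red screwdriver where they are.

Things in the scene. Friction and masses are not known exactly. Their poses are not given: they have to be found in the camera images.
- jig: fixed bonding jig: blue base plate 113 x 168 x 6 mm, aluminium datum rail at the far side (jig +x) and two aluminium end cheeks, tops 30 mm above the bench. Near side: three brass stop blocks side by side, each 44 mm long, same height. Origin on the bench under its middle; x points to the datum rail, y along it, z up
- glass: black display glass with green window, 60 (x) x 128 (y) x 10 mm, lying in the jig; axes as the jig's, origin in the middle of its underside. It slides only along jig x (6 mm, 1.5 N of friction, stays where left) and sinks 5 mm on springs. It starts 3.5 to 5.5 mm off the datum rail; against the rail its origin has jig x = +5 mm, 37.5 mm from gap_short
- glass_top (a point): middle of the upper face of the glass. Untouched it stands 5 mm above the frame (35 mm above the bench); it needs about 3 N to start sinking and about 9 N to go flush (30 mm above the bench), where it meets a firm stop; it springs up again when released
- gap_short (a point): middle of the WIDE gap, at the shortest brass block (14 mm deep), midway from block to glass edge for a glass against the rail; 30 mm up, level with the frame's top. 44 mm long, floor 24 mm lower, 15 mm wide when the glass is home; at the start the glass has slid into it, leaving 9.5 to 11.5 mm, whose middle lies 1.75 to 2.75 mm toward jig -x. Any of the 3 places. Axes as jig's
- gap_long_a (a point): middle of a narrow gap, at a long brass stop block (22 mm deep, 44 mm long): 7 mm wide when the glass is against the rail, less at the start; too narrow for the spacer
- gap_long_b (a point): middle of the other narrow gap, like gap_long_a
- spacer_mid (a point): middle (half-way up) of the loose orange spacer, 14 mm thick (its x) x 30 mm wide (its y) x 70 mm tall, about 70 g, standing upright; its lowest 15 mm taper on both broad faces to a nose 5 mm thick. The same either way round. Fully home in the gap its middle is 41 mm above the bench. It may be gripped by its upper half across 30 mm or across 14 mm
- stand: fixed grey plastic stand 60 x 76 mm, 27 mm tall, origin on the bench under its middle; the spacer stands 22 mm deep in its slot, on the floor 5 mm above the bench, spacer axes along the stand's. Pull the spacer straight up
- tape_roll: loose roll of paper tape, 54 mm across, 18 mm tall, origin under its middle; not to be disturbed
- relay_board: loose small green circuit board, 50 x 70 x 17 mm, origin under its middle; not to be disturbed
- driver_red: loose red screwdriver lying along its x, 204 x 28 x 28 mm, origin under its middle; not to be disturbed
Things that resemble listed ones, but are neither listed nor needed, are in the scene too. Of the things shaped like the part that bears spacer_mid, the orange one is meant.

How it is judged:
By the outcome, as a careful person would: the job done as asked, in the order asked, and still so for the second after the job is handed in, while the arm keeps its last pose, push and grip.
It also fails if it takes over 48 s, if anything falls off the work surface, if the arm or the gripper's body presses on something with over 40 N, if the wrist force passes 120 N, or if a joint passes its speed limit or range.

### The arm

A 6-joint arm with a two-finger parallel gripper is mounted at the origin on a cart in front of the work surface, level with it; the furniture and walls round the work are solid. World frame = base frame: x ahead of the robot, y to its left, z up, the work surface at z = 0. Lengths are in m, angles in rad, forces in N, time in s.
With the tool pointing down it reaches from about 0.25 to 0.775 m from the base axis. Payload 4 kg.
Tool frame: the origin (TCP) lies at the very end of the fingers, on their centre line; the grasp point (between the pads) lies 19 mm behind it; z points along the fingers, y is the line along which they close (so a half turn about z gives the same grasp; the last joint's range is limited). The gripper opens to 85 mm and grips with 20 to 120 N. Pads are 22 mm wide; open, the fingers measure 114 mm over their backs; the gripper's body (76 mm by 85 mm) begins 54 mm behind the grasp point. The pads swing forward as they close: fully open they stand 13 mm farther back than shut.
Start: joints at [-1.291, 0.087, 1.371, -0, 1.684, -0.103], TCP at [0.205, -0.51, 0.231] pointing down, gripper open.
Joint ranges: [-3.1, 3.1], [-0.76, 2.03], [0.27, 2.55], [-1.08, 4.22], [0.17, 2.65], [-2.57, 2.57]. Speed limits (rad/s): [2.79, 2.79, 3.14, 3.14, 3.14, 3.14].

### API

Orientations are given as a 3x3 rotation matrix whose columns are the frame's x, y, z axes.
In Python, from plant import * gives the robot as it stands.
- The arm moves only by the tool apply_moves, never from a script. Its argument "targets" is a list of rows, each an object with "delta_pos": the shift along the tool's x, y, z in m, a list of three; "rotation": the turn, a rotation vector about the tool's x, y, z in rad, a list of three. A call has 1 to 20 rows; each row is the pose to reach, as a shift and turn from the pose commanded when the call began, along the tool's axes at that moment; what a row does not reach only later rows make up. A row lasts 1/10 s, in which the tool goes at most 50 mm and 8.59 degrees, less where a joint would pass 70% of its speed; a pose out of reach is approached as far as the arm can. A call with a gripper value outside its range is refused whole. "fingers" is the finger opening in m, from 0 to 0.0854, set as the call begins (left out, the last holds). The fingers move at their own pace and stop on an object; "newtons" is the grip in N (left out, the last holds). Time passes only in rows, so rows that repeat a pose let the fingers close. It gives the time, the measured TCP pose, the force, the opening and the grip force at its end, in the units of the state.
- read_state(): the state, without advancing time (a new reading comes with each control period).
- capture(name): name is "scene" or "side" or "wrist"; returns a dict with "pixels" (400x640x3 uint8, red, green, blue), "fx", "fy", "cx", "cy" (pixels), "k1" (the pictures are not rectified: a ray, as slopes to the right and down, at radius r is drawn at 1 + k1 r^2 times it, then the intrinsics apply), "extrinsics" (4x4, takes a point from camera to world coordinates); the wrist camera has in their place "hand_eye" (4x4, takes a point from camera to tool coordinates, whose origin is the TCP and whose axes are the flange's). Camera axes: x right, y down, z forward; pixel columns grow to the right and rows downward; lengths in m; the calibration is good to about 2 mm. A picture is of the moment at which its call begins: read the wrist's pose just before it. There is no depth.
- close_job(): hands the job in; it is judged then, once.
The state is a dict: "t": time; "q": joint angles; "joint_vel": joint speeds; "joint_torque": joint torques, N m; "position": TCP position; "tool_rot": TCP orientation; "wrist_force": force on the tool from outside, world axes, zero at the start; "torque": the same for the moment, N m; "gripper_width": opening from 0.0 (shut) to 1.0 (fully open); "gripper_force": force on a finger pad.
Only numpy, scipy, OpenCV 4.12 (cv2) and the standard library are available. Lean on these libraries where they do the work, as an engineer would, in place of code of your own. Each camera call takes 0.05 s, during which the arm holds its last target. There are 200 camera calls.

## Working session

There is one attempt and no reset: what is moved stays moved. The work goes in short steps, Python scripts to look and compute and a tool call to move; the robot and the scene stay as the last step left them, time stands still between calls to the robot, and variables do not carry over. Pictures are saved under pics/ and viewed, at most 10 in all, crops included, and the job is handed in when it is done.

Besides the shell and the picture viewer there is one more tool, called after ">>>" as a command line: name --argument value ..., lists and objects as JSON in quotes. apply_moves: Moves the arm, as the interface text tells. Its arguments: {"type":"object","properties":{"targets":{"type":"array"},"fingers":{"type":"number"},"newtons":{"type":"number"}},"required":["targets"]}

```bash
ls; mkdir -p pics
python3 - <<'E'
from plant import *
import cv2,numpy as np,pickle
s=read_state();print(s)
for n in("scene","side"):
    c=capture(n);pickle.dump(c,open(f"pics/{n}0.pkl","wb"))
    cv2.imwrite(f"pics/{n}0.png",c["pixels"][:,:,::-1]);print(n,{k:v for k,v in c.items() if k!="pixels"})
E
```

```text
pics
{'t': 0.0, 'q': array([-1.29106698e+00,  8.79510978e-02,  1.37231255e+00,  2.51649284e-05,
        1.68354049e+00, -1.03084407e-01]), 'joint_vel': array([ 0.0001466 ,  0.00206128, -0.00059304, -0.00036325, -0.00130579,
       -0.00124198]), 'joint_torque': array([-1.53329303e-03, -3.51862800e+01, -3.13277149e+01, -3.50629498e-04,
        1.05586520e-02,  5.52372175e-07]), 'position': array([ 0.20531574, -0.50970416,  0.23011165]), 'tool_rot': array([[ 9.27616310e-01,  3.73533985e-01, -5.86545417e-04],
       [ 3.73534360e-01, -9.27613893e-01,  2.13242021e-03],
       [ 2.52443741e-04, -2.19716263e-03, -9.99997554e-01]]), 'wrist_force': array([ 0.11161873, -0.48523737,  0.01461746]), 'torque': array([ 0.02209652, -0.01416756, -0.04190934]), 'gripper_force': 0.0, 'gripper_width': 1.0033448579947994}
scene {'fx': 380.3043316473875, 'fy': 380.3043316473875, 'cx': 318.882620166132, 'cy': 200.70467139927226, 'k1': -0.08115090492491446, 'extrinsics': array([[ 0.70576728, -0.55543914,  0.43974983,  0.16554705],
       [-0.70829447, -0.56596599,  0.42190216, -0.30632782],
       [ 0.01454247, -0.60923712, -0.79285475,  0.74622996],
       [ 0.        ,  0.        ,  0.        ,  1.        ]])}
side {'fx': 470.7271006138401, 'fy': 470.7271006138401, 'cx': 316.7684619693464, 'cy': 206.78712769188945, 'k1': 0.04800710482316826, 'extrinsics': array([[ 0.47934629, -0.768668  ,  0.42352879,  0.07192897],
       [-0.87762401, -0.41884499,  0.23312008, -0.16985549],
       [-0.00179903, -0.48344428, -0.87537329,  1.06234833],
       [ 0.        ,  0.        ,  0.        ,  1.        ]])}
```

View pics/scene0.png

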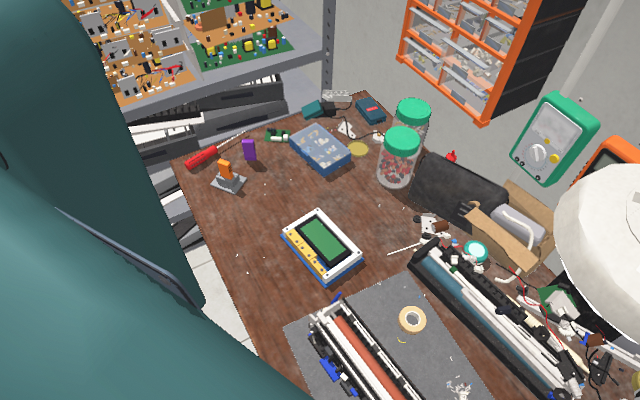

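View pics/side0.png

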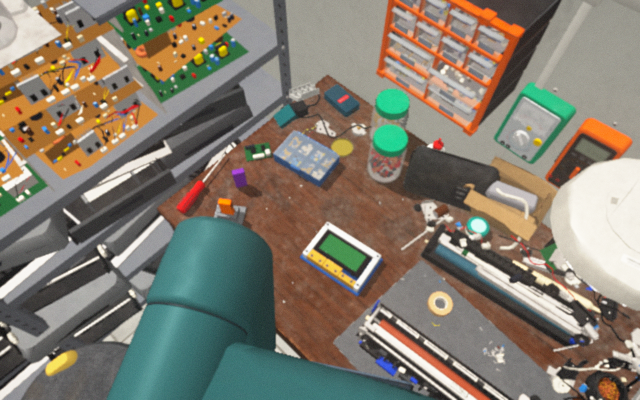

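The scene picture shows the orange spacer in its grey stand near (227,175), a purple decoy at (249,149) and the jig at (322,247), brass side to the lower left. I'll enlarge the stand and the jig.

```bash
cat > h.py <<'E'
import numpy as np,cv2,pickle
def rays(c,uv):
    K=np.array([[c["fx"],0,c["cx"]],[0,c["fy"],c["cy"]],[0,0,1]])
    p=cv2.undistortPoints(np.array(uv,float).reshape(-1,1,2),K,np.array([c["k1"],0,0,0,0])).reshape(-1,2)
    return np.c_[p,np.ones(len(p))]
def onplane(c,uv,z,T=None):
    T=c["extrinsics"] if T is None else T
    d=rays(c,uv)@T[:3,:3].T; o=T[:3,3]
    return o+d*((np.asarray(z)-o[2])/d[:,2])[:,None]
def proj(c,P,T=None):
    T=c["extrinsics"] if T is None else T
    p=(np.asarray(P,float).reshape(-1,3)-T[:3,3])@T[:3,:3]
    K=np.array([[c["fx"],0,c["cx"]],[0,c["fy"],c["cy"]],[0,0,1]])
    return cv2.projectPoints(p,np.zeros(3),np.zeros(3),K,np.array([c["k1"],0,0,0,0]))[0].reshape(-1,2)
def tcp(s):
    T=np.eye(4);T[:3,:3]=s["tool_rot"];T[:3,3]=s["position"];return T
def pose(p,z,yaw):
    T=np.eye(4);c,s=np.cos(yaw),np.sin(yaw)
    T[:3,:3]=np.array([[c,-s,0],[s,c,0],[0,0,1]]);T[:3,3]=[p[0],p[1],z];return T
E
python3 - <<'E'
from h import *
c=pickle.load(open("pics/scene0.pkl","rb"));im=c["pixels"][:,:,::-1]
a=cv2.resize(im[140:210,190:290],(800,560),interpolation=3)[:, :400]
b=cv2.resize(im[200:295,270:370],(400,380),interpolation=3)
o=np.zeros((560,800,3),np.uint8);o[:, :400]=a;o[:380,400:]=b
cv2.imwrite("pics/crop0.png",o)
print(onplane(c,[[228,185],[226,161],[322,247],[249,158]],[0.0,.075,.03,0]))
E
```

```text
[[ 0.4494204   0.28931755  0.        ]
 [ 0.46310877  0.29422808  0.075     ]
 [ 0.47768942 -0.01957674  0.03      ]
 [ 0.54763886  0.32643719  0.        ]]
```

View pics/crop0.png

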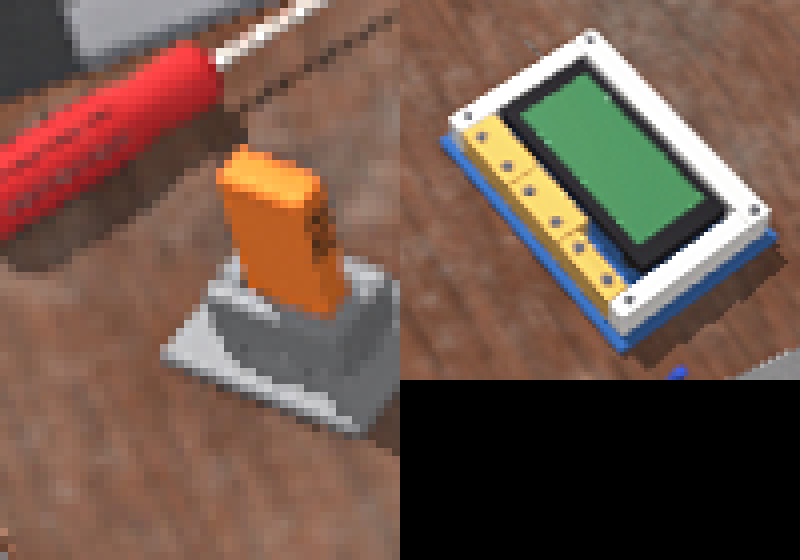

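The crop shows that the wide gap is at the lower-right end of the jig, beside the short brass block. The orange spacer's top is near (225,161) in the full picture, and the red screwdriver's handle lies close behind the stand.

Run:
```python
from h import *
from plant import *
c=pickle.load(open("pics/scene0.pkl","rb"))
J=onplane(c,[[283.75,229.5],[317.5,208.75],[361.75,253],[323.75,280]],[.03]*4);print(J)
S=onplane(c,[[220.6,158.6],[230.5,163.1],[228,165.2],[217.4,161.3]],[.075]*4);print(S,S.mean(0))
D=onplane(c,[[210.5,184],[234,194.2]],[0.0,0]);print(D)
R=onplane(c,[[185,162],[217,152],[245,132]],[0.01]*3);print(R)
s=read_state();T=tcp(s)
w=capture("wrist");print({k:v for k,v in w.items() if k!="pixels"})
for p in ([.455,.29,.25],[.46,.28,.25]): print(T[:3,:3].T@(np.array(p)-T[:3,3]))
```

```text
[[ 0.44881512  0.07251131  0.03      ]
 [ 0.5436921   0.06032508  0.03      ]
 [ 0.52802502 -0.09041954  0.03      ]
 [ 0.42442829 -0.07719113  0.03      ]]
[[0.45850517 0.3100696  0.075     ]
 [0.46670268 0.28090753 0.075     ]
 [0.45823619 0.27958363 0.075     ]
 [0.44758714 0.3081629  0.075     ]] [0.4577578  0.29468092 0.075     ]
[[0.41923189 0.3237129  0.        ]
 [0.4420558  0.25441214 0.        ]]
[[0.41150443 0.4268792  0.01      ]
 [0.49455884 0.39696205 0.01      ]
 [0.59844251 0.4064179  0.01      ]]
{'fx': 355.12014002127654, 'fy': 355.12014002127654, 'cx': 321.13945725340966, 'cy': 203.2430912922165, 'k1': -0.0420395206334362, 'hand_eye': array([[ 8.60367217e-04, -9.51440665e-01, -3.07830993e-01,
         7.99384669e-02],
       [ 9.99999622e-01,  7.80405755e-04,  3.82863079e-04,
         1.02733114e-03],
       [-1.24038425e-04, -3.07831206e-01,  9.51440977e-01,
        -1.42658102e-01],
       [ 0.00000000e+00,  0.00000000e+00,  0.00000000e+00,
         1.00000000e+00]])}
[ 0.53038076 -0.64861692 -0.01835134]
[ 0.53128311 -0.63747308 -0.01837386]
```

>>> apply_moves --targets '[{"delta_pos": [0.535, -0.652, 0.0], "rotation": [0, 0, 0.07]}, {"delta_pos": [0.535, -0.652, 0.0], "rotation": [0, 0, 0.07]}, {"delta_pos": [0.535, -0.652, 0.0], "rotation": [0, 0, 0.07]}, {"delta_pos": [0.535, -0.652, 0.0], "rotation": [0, 0, 0.07]}, {"delta_pos": [0.535, -0.652, 0.0], "rotation": [0, 0, 0.07]}, {"delta_pos": [0.535, -0.652, 0.0], "rotation": [0, 0, 0.07]}, {"delta_pos": [0.535, -0.652, 0.0], "rotation": [0, 0, 0.07]}, {"delta_pos": [0.535, -0.652, 0.0], "rotation": [0, 0, 0.07]}, {"delta_pos": [0.535, -0.652, 0.0], "rotation": [0, 0, 0.07]}, {"delta_pos": [0.535, -0.652, 0.0], "rotation": [0, 0, 0.07]}, {"delta_pos": [0.535, -0.652, 0.0], "rotation": [0, 0, 0.07]}, {"delta_pos": [0.535, -0.652, 0.0], "rotation": [0, 0, 0.07]}, {"delta_pos": [0.535, -0.652, 0.07], "rotation": [0, 0, 0.07]}, {"delta_pos": [0.535, -0.652, 0.07], "rotation": [0, 0, 0.07]}, {"delta_pos": [0.535, -0.652, 0.07], "rotation": [0, 0, 0.07]}, {"delta_pos": [0.535, -0.652, 0.07], "rotation": [0, 0, 0.07]}, {"delta_pos": [0.535, -0.652, 0.07], "rotation": [0, 0, 0.07]}, {"delta_pos": [0.535, -0.652, 0.07], "rotation": [0, 0, 0.07]}, {"delta_pos": [0.535, -0.652, 0.07], "rotation": [0, 0, 0.07]}, {"delta_pos": [0.535, -0.652, 0.07], "rotation": [0, 0, 0.07]}]'

```text
t: 2.15
position: [0.4581, 0.2937, 0.1615]
tool_rot: [[0.952, 0.307, 0.0], [0.307, -0.952, -0.001], [-0.0, 0.001, -1.0]]
wrist_force: [0.5, -0.6, 0.3]
gripper_width: 0.999
gripper_force: 0.0
```

Run:
```python
from h import *
from plant import *
s=read_state();w=capture("wrist");s2=read_state()
print(s["t"],s["position"],s["tool_rot"],np.abs(s["joint_vel"]).max())
w["T"]=tcp(s)@w["hand_eye"];pickle.dump(w,open("pics/w1.pkl","wb"))
cv2.imwrite("pics/w1.png",w["pixels"][:,:,::-1])
```

```text
2.15 [0.45809693 0.29367421 0.16152787] [[ 9.51602377e-01  3.07331906e-01  1.24870056e-04]
 [ 3.07331918e-01 -9.51602139e-01 -6.78700302e-04]
 [-8.97596449e-05  6.84229375e-04 -9.99999762e-01]] 0.027844351176624173
```

View pics/w1.png

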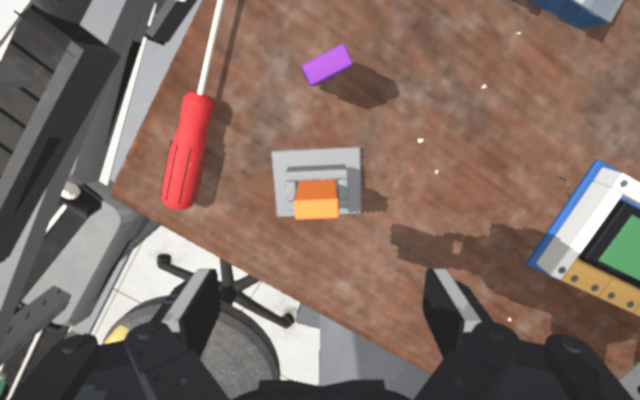

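The wrist view shows the spacer upright in the stand, with its bright top face about (296–338, 195–219) and its 30 mm side along the tool's y. I'll fit its top to get exact positions.

Run:
```python
from h import *
w=pickle.load(open("pics/w1.pkl","rb"));im=w["pixels"].astype(int)
o=(im[:,:,0]>150)&(im[:,:,2]<90)&(im[:,:,1]<190);o[:140]=0;o[240:]=0;o[:,:260]=0;o[:,380:]=0
b=o&(im[:,:,0]>235)
for m in(o,b):
    n,l,st,ce=cv2.connectedComponentsWithStats(m.astype(np.uint8));k=1+st[1:,4].argmax();print(st[k],ce[k])
print(im[[185,190,195,200,210],315])
c=cv2.minAreaRect(np.argwhere(l==k)[:,::-1].astype(np.float32));print(c)
q=cv2.boxPoints(c);P=onplane(w,q,[.075]*4,w["T"]);print(P,P.mean(0))
e=np.diff(np.r_[P,P[:1]],axis=0);print(np.linalg.norm(e,axis=1),np.degrees(np.arctan2(e[:,1],e[:,0])))
# stand outline
P=onplane(w,[[272,151],[361,148],[362,214],[276,217]],[0.0]*4,w["T"]);print(P,P.mean(0))
print(proj(w,[[.4581,.2937,.075]],w["T"]))
```

```text
[295 180  44  23 747] [316.3601071  190.23828648]
[296 198  42   5  57] [316.35087719 198.80701754]
[[227 126  68]
 [226 124  67]
 [226 125  67]
 [255 179  98]
 [255 198 109]]
((316.5736083984375, 199.0286865234375), (41.09865951538086, 3.895134449005127), 2.862405300140381)
[[0.46098867 0.31135458 0.075     ]
 [0.46366146 0.31201964 0.075     ]
 [0.47080869 0.28523273 0.075     ]
 [0.4681562  0.28447187 0.075     ]] [0.46590375 0.2982697  0.075     ]
[0.00275429 0.02772402 0.00275945 0.02782182] [  13.97284419  -75.06048612 -163.99447658  104.92906025]
[[0.47287343 0.34168541 0.        ]
 [0.49889131 0.26968603 0.        ]
 [0.44259401 0.24834227 0.        ]
 [0.41570594 0.32199818 0.        ]] [0.45751617 0.29542797 0.        ]
[[319.48528671 211.37525071]]
```

Run:
```python
from h import *
w=pickle.load(open("pics/w1.pkl","rb"));im=w["pixels"].astype(int)
b=(im[:,:,0]>242)&(im[:,:,2]<170)&(im[:,:,1]>140)&(im[:,:,1]-im[:,:,2]>40);b[:185]=0;b[230:]=0;b[:,:280]=0;b[:,350:]=0
c=cv2.minAreaRect(np.argwhere(b)[:,::-1].astype(np.float32));print(b.sum(),c)
q=cv2.boxPoints((c[0],(c[1][0]+1,c[1][1]+1),c[2]));P=onplane(w,q,[.075]*4,w["T"]);print(P.mean(0))
e=np.diff(np.r_[P,P[:1]],axis=0);print(np.linalg.norm(e,axis=1),np.degrees(np.arctan2(e[:,1],e[:,0])))
R=w["T"]@np.linalg.inv(w["hand_eye"]);print(R[:3,:3].T@(P.mean(0)-R[:3,3]))
```

```text
842 ((315.71746826171875, 208.2200927734375), (19.56635284423828, 43.12924575805664), 87.61405944824219)
[0.45940529 0.29683    0.075     ]
[0.02980315 0.01478469 0.03037152 0.01481547] [ -69.57348226 -158.96322925  110.47540163   18.83727153]
[ 0.00222268 -0.00266015  0.08652587]
```

>>> apply_moves --targets '[{"delta_pos": [0.0015, -0.0025, 0.04], "rotation": [0, 0, -0.035]}, {"delta_pos": [0.0015, -0.0025, 0.08], "rotation": [0, 0, -0.035]}, {"delta_pos": [0.0015, -0.0025, 0.117], "rotation": [0, 0, -0.035]}, {"delta_pos": [0.0015, -0.0025, 0.117], "rotation": [0, 0, -0.035]}, {"delta_pos": [0.0015, -0.0025, 0.117], "rotation": [0, 0, -0.035]}]'

```text
t: 2.7
position: [0.4592, 0.2964, 0.0454]
tool_rot: [[0.941, 0.339, 0.001], [0.339, -0.941, 0.0], [0.001, 0.0, -1.0]]
wrist_force: [-0.0, 0.7, 1.7]
gripper_width: 0.997
gripper_force: 0.0
```

>>> apply_moves --targets '[{"delta_pos": [0, 0, 0], "rotation": [0, 0, 0]}, {"delta_pos": [0, 0, 0], "rotation": [0, 0, 0]}, {"delta_pos": [0, 0, 0], "rotation": [0, 0, 0]}, {"delta_pos": [0, 0, 0], "rotation": [0, 0, 0]}, {"delta_pos": [0, 0, 0], "rotation": [0, 0, 0]}, {"delta_pos": [0, 0, 0], "rotation": [0, 0, 0]}, {"delta_pos": [0, 0, 0], "rotation": [0, 0, 0]}, {"delta_pos": [0, 0, 0], "rotation": [0, 0, 0]}]' --fingers 0.02 --newtons 50

```text
t: 3.5
position: [0.4597, 0.2977, 0.0458]
tool_rot: [[0.94, 0.341, 0.002], [0.341, -0.94, 0.001], [0.003, -0.0, -1.0]]
wrist_force: [-0.9, 0.0, 6.5]
gripper_width: 0.342
gripper_force: 49.7
```

>>> apply_moves --targets '[{"delta_pos": [0, 0, -0.015], "rotation": [0, 0, 0]}, {"delta_pos": [0, 0, -0.04], "rotation": [0, 0, 0]}, {"delta_pos": [0, 0, -0.08], "rotation": [0, 0, 0]}, {"delta_pos": [0, 0, -0.115], "rotation": [0, 0, 0]}, {"delta_pos": [-0.02, 0.035, -0.115], "rotation": [0, 0, 0.05]}, {"delta_pos": [-0.05, 0.075, -0.115], "rotation": [0, 0, 0.12]}, {"delta_pos": [-0.075, 0.115, -0.115], "rotation": [0, 0, 0.19]}, {"delta_pos": [-0.1, 0.155, -0.115], "rotation": [0, 0, 0.26]}, {"delta_pos": [-0.125, 0.195, -0.115], "rotation": [0, 0, 0.33]}, {"delta_pos": [-0.145, 0.235, -0.115], "rotation": [0, 0, 0.4]}, {"delta_pos": [-0.165, 0.27, -0.115], "rotation": [0, 0, 0.44]}, {"delta_pos": [-0.18, 0.295, -0.115], "rotation": [0, 0, 0.476]}, {"delta_pos": [-0.183, 0.301, -0.115], "rotation": [0, 0, 0.476]}, {"delta_pos": [-0.183, 0.301, -0.115], "rotation": [0, 0, 0.476]}, {"delta_pos": [-0.183, 0.301, -0.115], "rotation": [0, 0, 0.476]}, {"delta_pos": [-0.183, 0.301, -0.115], "rotation": [0, 0, 0.476]}]'

```text
t: 5.1
position: [0.3895, -0.047, 0.1593]
tool_rot: [[0.992, -0.126, -0.0], [-0.126, -0.992, 0.001], [-0.0, -0.001, -1.0]]
wrist_force: [0.2, 0.5, -0.9]
gripper_width: 0.343
gripper_force: 50.0
```

Run:
```python
from h import *
from plant import *
s=read_state();w=capture("wrist")
print(s["t"],s["position"],np.degrees(np.arctan2(s["tool_rot"][1,0],s["tool_rot"][0,0])),s["tool_rot"][:,2],np.abs(s["joint_vel"]).max(),s["wrist_force"])
w["T"]=tcp(s)@w["hand_eye"];pickle.dump(w,open("pics/w2.pkl","wb"))
cv2.imwrite("pics/w2.png",w["pixels"][:,:,::-1])
```

```text
5.1 [ 0.3895182  -0.04695228  0.1592964 ] -7.222044542524443 [-2.04132999e-04  5.32484696e-04 -9.99999837e-01] 0.0033050041390459604 [ 0.17625121  0.46012137 -0.86127122]
```

View pics/w2.png

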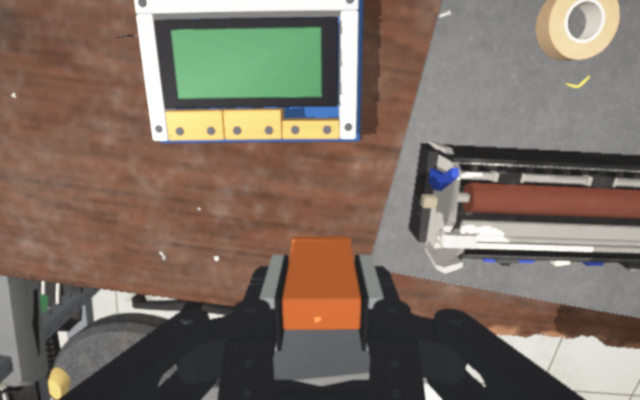

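The glass, the wide gap (blue floor showing, about x 284–340, y 106–120) and the held spacer are all visible. I'll enlarge the gap once.

Run:
```python
from h import *
w=pickle.load(open("pics/w2.pkl","rb"));im=w["pixels"][:,:,::-1]
a=cv2.resize(im[90:150,265:365],(800,480),interpolation=cv2.INTER_CUBIC)
cv2.imwrite("pics/c2.png",a)
```

```text
(no output)
```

View pics/c2.png

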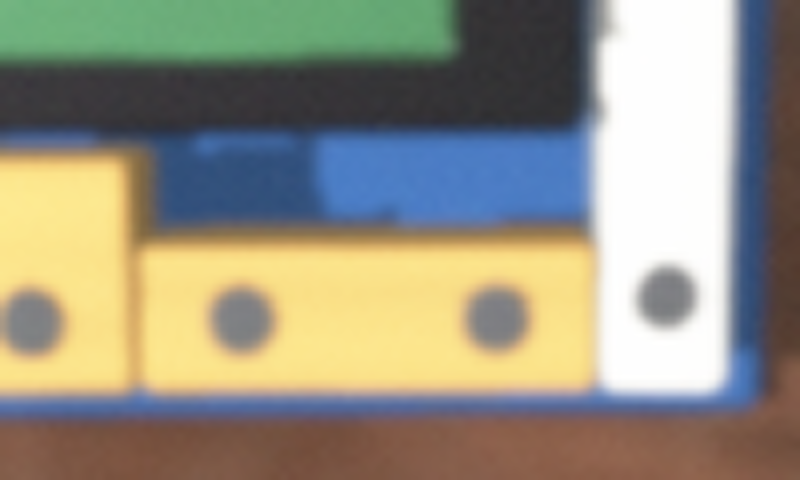

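Run:
```python
from h import *
w=pickle.load(open("pics/w2.pkl","rb"))
f=lambda u,v:[265+(u+.5)/8-.5,90+(v+.5)/8-.5]
R=w["T"]@np.linalg.inv(w["hand_eye"])
def tool(uv,z):
    P=onplane(w,uv,[z]*len(uv),w["T"]);return (P-R[:3,3])@R[:3,:3]*1000
b=tool([f(140,238),f(592,238),f(140,392),f(592,392)],.03);print(b)
g=tool([f(20,129),f(575,127)],.035);print(g)
# jig top outer edge near/far lines
full=tool([[152,138],[356,138],[136,2],[358,2]],.03);print(full)
# spacer nose: predicted nominal pixel vs seen: nose corners at mid-35, half thick 2.5, half width 15
for zz,t in((35-5.8-35+41.6-1e-9,0),):pass
for d,t in((40.8,2.5),(25.8,7),(-29.2,7)):
    P=np.array([[t,-15,d],[t,15,d],[-t,-15,d],[-t,15,d]])/1000
    print(d,proj(w,P@R[:3,:3].T+R[:3,3],w["T"]).round(1).tolist())
```

```text
[[ 58.44982086 -28.84807408 129.29516636]
 [ 58.46084777  13.50277946 129.27387795]
 [ 44.08093158 -29.29521731 129.29926286]
 [ 44.0977534   13.71990922 129.27763902]]
[[ 68.60765476 -38.9513986  124.29750637]
 [ 68.76517065  11.56556276 124.27207422]]
[[  44.88258896 -129.4058172   129.3493622 ]
 [  44.5501514    26.98714309  129.27084904]
 [ 139.35688646 -128.39849853  129.32339937]
 [ 137.98941527   25.75522454  129.24629054]]
40.8 [[293.5, 234.6], [347.2, 234.7], [293.7, 242.8], [346.9, 242.9]]
25.8 [[291.2, 238.0], [349.4, 238.0], [291.9, 262.4], [348.7, 262.4]]
-29.2 [[279.4, 297.6], [360.7, 297.7], [280.8, 329.3], [359.3, 329.3]]
```

Run:
```python
from h import *
w=pickle.load(open("pics/w2.pkl","rb"));im=w["pixels"].astype(int)
for u in(300,320,340):print(u,[tuple(x) for x in im[230:250:1,u]])
print([(u,tuple(im[240,u])) for u in range(286,298)],[(u,tuple(im[240,u])) for u in range(342,358)])
print([(v,tuple(im[v,320])) for v in range(285,334,3)])
```

```text
300 [(np.int64(127), np.int64(90), np.int64(74)), (np.int64(130), np.int64(91), np.int64(72)), (np.int64(133), np.int64(92), np.int64(72)), (np.int64(136), np.int64(93), np.int64(73)), (np.int64(142), np.int64(97), np.int64(77)), (np.int64(142), np.int64(95), np.int64(70)), (np.int64(149), np.int64(93), np.int64(64)), (np.int64(149), np.int64(85), np.int64(50)), (np.int64(156), np.int64(85), np.int64(45)), (np.int64(172), np.int64(92), np.int64(48)), (np.int64(182), np.int64(96), np.int64(50)), (np.int64(178), np.int64(96), np.int64(50)), (np.int64(172), np.int64(93), np.int64(49)), (np.int64(172), np.int64(94), np.int64(50)), (np.int64(172), np.int64(94), np.int64(51)), (np.int64(174), np.int64(94), np.int64(51)), (np.int64(171), np.int64(90), np.int64(47)), (np.int64(172), np.int64(93), np.int64(49)), (np.int64(171), np.int64(92), np.int64(49)), (np.int64(169), np.int64(92), np.int64(46))]
320 [(np.int64(122), np.int64(89), np.int64(73)), (np.int64(120), np.int64(87), np.int64(69)), (np.int64(121), np.int64(85), np.int64(69)), (np.int64(122), np.int64(87), np.int64(70)), (np.int64(
[... 3276 characters left out ...]
nt64(50))), (297, (np.int64(178), np.int64(96), np.int64(50))), (300, (np.int64(209), np.int64(112), np.int64(59))), (303, (np.int64(215), np.int64(114), np.int64(60))), (306, (np.int64(215), np.int64(115), np.int64(61))), (309, (np.int64(214), np.int64(113), np.int64(61))), (312, (np.int64(215), np.int64(114), np.int64(61))), (315, (np.int64(218), np.int64(116), np.int64(63))), (318, (np.int64(249), np.int64(150), np.int64(81))), (321, (np.int64(234), np.int64(130), np.int64(70))), (324, (np.int64(213), np.int64(114), np.int64(61))), (327, (np.int64(208), np.int64(111), np.int64(59))), (330, (np.int64(125), np.int64(100), np.int64(92))), (333, (np.int64(101), np.int64(102), np.int64(105)))]
```

>>> apply_moves --targets '[{"delta_pos": [0.03, -0.004, 0], "rotation": [0, 0, 0]}, {"delta_pos": [0.06, -0.0077, 0.0], "rotation": [0, 0, 0]}, {"delta_pos": [0.0643, -0.0077, 0.02], "rotation": [0, 0, 0]}, {"delta_pos": [0.0643, -0.0077, 0.045], "rotation": [0, 0, 0]}, {"delta_pos": [0.0643, -0.0077, 0.065], "rotation": [0, 0, 0]}, {"delta_pos": [0.0643, -0.0077, 0.075], "rotation": [0, 0, 0]}, {"delta_pos": [0.0643, -0.0077, 0.08], "rotation": [0, 0, 0]}, {"delta_pos": [0.0643, -0.0077, 0.083], "rotation": [0, 0, 0]}, {"delta_pos": [0.0643, -0.0077, 0.086], "rotation": [0, 0, 0]}, {"delta_pos": [0.0643, -0.0077, 0.088], "rotation": [0, 0, 0]}, {"delta_pos": [0.0643, -0.0077, 0.088], "rotation": [0, 0, 0]}]'

```text
t: 6.25
position: [0.4544, -0.0488, 0.0717]
tool_rot: [[0.992, -0.128, 0.001], [-0.128, -0.992, -0.0], [0.001, 0.0, -1.0]]
wrist_force: [0.2, -0.0, -0.6]
gripper_width: 0.342
gripper_force: 50.0
```

Run:
```python
from h import *
from plant import *
s=read_state();w=capture("wrist")
print(s["t"],s["position"],s["wrist_force"],s["torque"])
w["T"]=tcp(s)@w["hand_eye"];pickle.dump(w,open("pics/w3.pkl","wb"))
cv2.imwrite("pics/w3.png",cv2.resize(w["pixels"][90:330,160:480,::-1],(800,600),interpolation=cv2.INTER_CUBIC))
```

```text
6.25 [ 0.45437536 -0.04876631  0.07167923] [ 0.15888913 -0.01851608 -0.58429696] [-0.01082804  0.01151642  0.0061427 ]
```

View pics/w3.png

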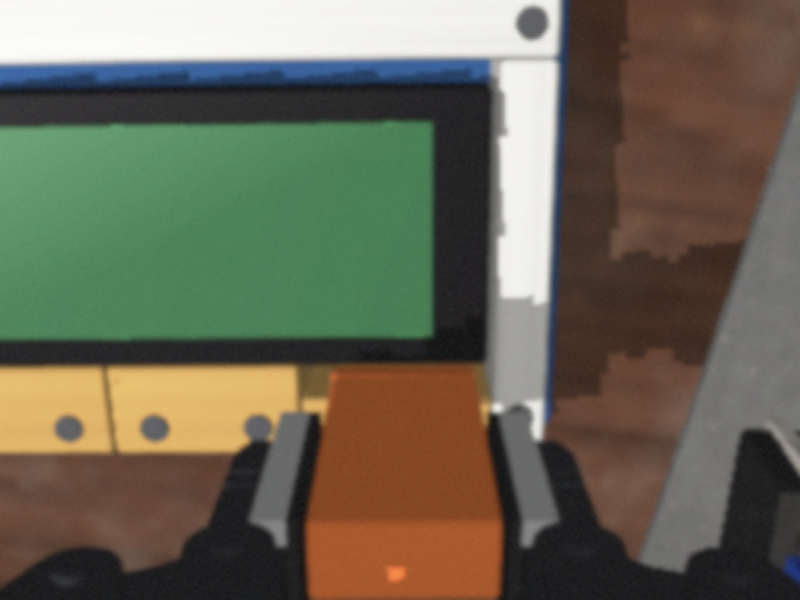

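The crop shows the nose over the wide gap, between the glass edge (crop y≈362) and the short brass block. There is no contact force, so I'll go in gently.

>>> apply_moves --targets '[{"delta_pos": [0, 0, 0.002], "rotation": [0, 0, 0]}, {"delta_pos": [0, 0, 0.004], "rotation": [0, 0, 0]}, {"delta_pos": [0.0003, 0, 0.006], "rotation": [0, 0, 0]}, {"delta_pos": [0.0008, 0, 0.008], "rotation": [0, 0, 0]}, {"delta_pos": [0.0013, 0, 0.01], "rotation": [0, 0, 0]}, {"delta_pos": [0.0013, 0, 0.01], "rotation": [0, 0, 0]}]'

```text
t: 6.9
position: [0.4555, -0.0489, 0.0613]
tool_rot: [[0.992, -0.128, 0.0], [-0.128, -0.992, -0.0], [0.0, 0.0, -1.0]]
wrist_force: [-0.7, 0.1, 3.0]
gripper_width: 0.341
gripper_force: 50.2
```

>>> apply_moves --targets '[{"delta_pos": [0.0004, 0, 0.0015], "rotation": [0, 0, 0]}, {"delta_pos": [0.0007, 0, 0.003], "rotation": [0, 0, 0]}, {"delta_pos": [0.0009, 0, 0.0045], "rotation": [0, 0, 0]}, {"delta_pos": [0.0009, 0, 0.006], "rotation": [0, 0, 0]}, {"delta_pos": [0.0009, 0, 0.006], "rotation": [0, 0, 0]}]'

```text
t: 7.4
position: [0.4569, -0.0491, 0.0564]
tool_rot: [[0.992, -0.128, 0.001], [-0.128, -0.992, -0.0], [0.001, 0.0, -1.0]]
wrist_force: [-2.5, 0.2, 6.3]
gripper_width: 0.34
gripper_force: 51.1
```

>>> apply_moves --targets '[{"delta_pos": [0, 0, 0.0015], "rotation": [0, 0, 0]}, {"delta_pos": [0, 0, 0.003], "rotation": [0, 0, 0]}, {"delta_pos": [0, 0, 0.0045], "rotation": [0, 0, 0]}, {"delta_pos": [0, 0, 0.006], "rotation": [0, 0, 0]}, {"delta_pos": [0, 0, 0.006], "rotation": [0, 0, 0]}]'

```text
t: 7.9
position: [0.456, -0.0489, 0.0485]
tool_rot: [[0.992, -0.128, -0.001], [-0.128, -0.992, 0.0], [-0.001, -0.0, -1.0]]
wrist_force: [0.2, -0.2, -0.4]
gripper_width: 0.341
gripper_force: 50.1
```

>>> apply_moves --targets '[{"delta_pos": [0, 0, 0.0012], "rotation": [0, 0, 0]}, {"delta_pos": [0, 0, 0.002], "rotation": [0, 0, 0]}, {"delta_pos": [0, 0, 0.003], "rotation": [0, 0, 0]}, {"delta_pos": [0, 0, 0.003], "rotation": [0, 0, 0]}]'

```text
t: 8.3
position: [0.4565, -0.049, 0.0468]
tool_rot: [[0.992, -0.128, 0.0], [-0.128, -0.992, -0.0], [0.0, 0.0, -1.0]]
wrist_force: [-1.1, 0.6, 2.2]
gripper_width: 0.34
gripper_force: 50.5
```

>>> apply_moves --targets '[{"delta_pos": [0, 0, 0.001], "rotation": [0, 0, 0]}, {"delta_pos": [0, 0, 0.002], "rotation": [0, 0, 0]}, {"delta_pos": [0, 0, 0.002], "rotation": [0, 0, 0]}]'

```text
t: 8.6
position: [0.4567, -0.049, 0.0467]
tool_rot: [[0.992, -0.128, 0.001], [-0.128, -0.992, -0.0], [0.001, 0.0, -1.0]]
wrist_force: [-5.9, 1.3, 13.6]
gripper_width: 0.341
gripper_force: 51.8
```

>>> apply_moves --targets '[{"delta_pos": [0.001, 0, -0.001], "rotation": [0, 0, 0]}, {"delta_pos": [0.0015, 0, -0.0015], "rotation": [0, 0, 0]}, {"delta_pos": [0.0015, 0, -0.0015], "rotation": [0, 0, 0]}]'

```text
t: 8.9
position: [0.4568, -0.049, 0.0467]
tool_rot: [[0.992, -0.128, -0.003], [-0.128, -0.992, 0.0], [-0.003, 0.0, -1.0]]
wrist_force: [-6.5, -0.1, 8.4]
gripper_width: 0.337
gripper_force: 51.1
```

>>> apply_moves --targets '[{"delta_pos": [-0.0008, 0, 0], "rotation": [0, 0, 0]}, {"delta_pos": [-0.0008, 0, 0], "rotation": [0, 0, 0]}, {"delta_pos": [-0.0008, 0, 0], "rotation": [0, 0, 0]}, {"delta_pos": [-0.0008, 0, 0], "rotation": [0, 0, 0]}, {"delta_pos": [-0.0008, 0, 0], "rotation": [0, 0, 0]}]' --fingers 0.06

```text
t: 9.4
position: [0.4571, -0.0491, 0.0457]
tool_rot: [[0.992, -0.128, -0.0], [-0.128, -0.992, -0.0], [-0.0, 0.0, -1.0]]
wrist_force: [-0.8, -0.1, -0.4]
gripper_width: 0.703
gripper_force: 0.0
```

>>> apply_moves --targets '[{"delta_pos": [0, 0, -0.015], "rotation": [0, 0, 0]}, {"delta_pos": [0, 0, -0.05], "rotation": [0, 0, 0]}, {"delta_pos": [0, 0, -0.09], "rotation": [0, 0, 0]}, {"delta_pos": [0, 0, -0.11], "rotation": [0, 0, 0]}, {"delta_pos": [0, 0, -0.11], "rotation": [0, 0, 0]}, {"delta_pos": [0, 0, -0.11], "rotation": [0, 0, 0]}, {"delta_pos": [0, 0, -0.11], "rotation": [0, 0, 0]}]'

```text
t: 10.1
position: [0.456, -0.0488, 0.1539]
tool_rot: [[0.992, -0.128, -0.003], [-0.128, -0.992, 0.001], [-0.003, -0.0, -1.0]]
wrist_force: [0.0, -1.7, -1.0]
gripper_width: 0.706
gripper_force: 0.0
```

Run:
```python
from h import *
from plant import *
s=read_state();w=capture("wrist")
print(s["t"],s["position"],s["wrist_force"],s["gripper_width"])
w["T"]=tcp(s)@w["hand_eye"];pickle.dump(w,open("pics/w4.pkl","wb"))
cv2.imwrite("pics/w4.png",cv2.resize(w["pixels"][30:270,160:480,::-1],(800,600),interpolation=cv2.INTER_CUBIC))
```

```text
10.1 [ 0.45597434 -0.0487867   0.15387118] [ 0.01227515 -1.70667293 -0.9749461 ] 0.7063625881867526
```

View pics/w4.png

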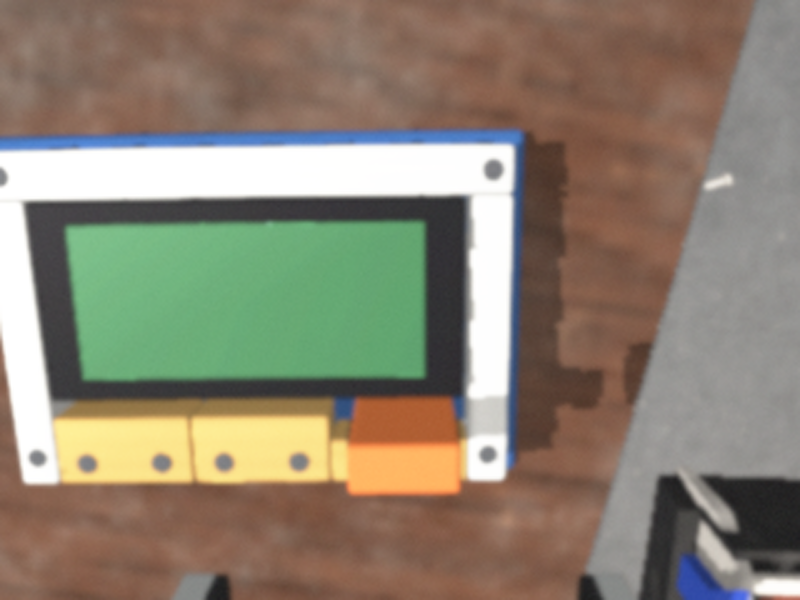

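The crop shows the glass against the rail with no blue strip left, and the spacer upright in the wide gap at crop (405,440). Next I'll shut the fingers and go above the middle of the glass.

>>> apply_moves --targets '[{"delta_pos": [0.018, -0.02, 0], "rotation": [0, 0, 0]}, {"delta_pos": [0.038, -0.044, 0], "rotation": [0, 0, 0]}, {"delta_pos": [0.038, -0.044, 0.0], "rotation": [0, 0, 0]}, {"delta_pos": [0.038, -0.044, 0.0], "rotation": [0, 0, 0]}, {"delta_pos": [0.038, -0.044, 0.03], "rotation": [0, 0, 0]}, {"delta_pos": [0.038, -0.044, 0.06], "rotation": [0, 0, 0]}, {"delta_pos": [0.038, -0.044, 0.09], "rotation": [0, 0, 0]}, {"delta_pos": [0.038, -0.044, 0.105], "rotation": [0, 0, 0]}, {"delta_pos": [0.038, -0.044, 0.11], "rotation": [0, 0, 0]}, {"delta_pos": [0.038, -0.044, 0.11], "rotation": [0, 0, 0]}, {"delta_pos": [0.038, -0.044, 0.11], "rotation": [0, 0, 0]}]' --fingers 0.0 --newtons 20

```text
t: 11.25
position: [0.5009, -0.0107, 0.0469]
tool_rot: [[0.992, -0.128, 0.002], [-0.128, -0.992, -0.0], [0.002, 0.0, -1.0]]
wrist_force: [0.3, -0.8, 0.5]
gripper_width: 0.003
gripper_force: 0.0
```

>>> apply_moves --targets '[{"delta_pos": [0, 0, 0.004], "rotation": [0, 0, 0]}, {"delta_pos": [0, 0, 0.007], "rotation": [0, 0, 0]}, {"delta_pos": [0, 0, 0.009], "rotation": [0, 0, 0]}, {"delta_pos": [0, 0, 0.011], "rotation": [0, 0, 0]}, {"delta_pos": [0, 0, 0.013], "rotation": [0, 0, 0]}, {"delta_pos": [0, 0, 0.014], "rotation": [0, 0, 0]}, {"delta_pos": [0, 0, 0.014], "rotation": [0, 0, 0]}]'

```text
t: 11.95
position: [0.5004, -0.0103, 0.0325]
tool_rot: [[0.992, -0.128, 0.0], [-0.128, -0.992, -0.0], [0.0, 0.0, -1.0]]
wrist_force: [-1.9, 0.8, 6.5]
gripper_width: -0.0
gripper_force: 2.9
```

>>> apply_moves --targets '[{"delta_pos": [0, 0, 0.001], "rotation": [0, 0, 0]}, {"delta_pos": [0, 0, 0.002], "rotation": [0, 0, 0]}, {"delta_pos": [0, 0, 0.003], "rotation": [0, 0, 0]}, {"delta_pos": [0, 0, 0.004], "rotation": [0, 0, 0]}, {"delta_pos": [0, 0, 0.004], "rotation": [0, 0, 0]}, {"delta_pos": [0, 0, 0.004], "rotation": [0, 0, 0]}]'

```text
t: 12.55
position: [0.5005, -0.0103, 0.0299]
tool_rot: [[0.992, -0.128, 0.0], [-0.128, -0.992, -0.0], [0.001, 0.0, -1.0]]
wrist_force: [-4.2, 0.8, 11.9]
gripper_width: -0.002
gripper_force: 6.0
```

>>> apply_moves --targets '[{"delta_pos": [0, 0, 0.001], "rotation": [0, 0, 0]}, {"delta_pos": [0, 0, 0.0015], "rotation": [0, 0, 0]}, {"delta_pos": [0, 0, 0.0015], "rotation": [0, 0, 0]}, {"delta_pos": [0, 0, 0.0015], "rotation": [0, 0, 0]}, {"delta_pos": [0, 0, 0.0015], "rotation": [0, 0, 0]}]'

```text
t: 13.05
position: [0.5006, -0.0103, 0.0298]
tool_rot: [[0.992, -0.128, 0.001], [-0.128, -0.992, -0.0], [0.001, 0.0, -1.0]]
wrist_force: [-8.6, 0.6, 18.9]
gripper_width: 0.004
gripper_force: 9.4
```

Run:
```python
from h import *
from plant import *
s=read_state();w=capture("wrist")
print(s["t"],s["position"],s["wrist_force"],s["gripper_width"])
cv2.imwrite("pics/w5.png",w["pixels"][:,:,::-1])
```

```text
13.05 [ 0.50058295 -0.01025628  0.02982215] [-8.6201246   0.61867574 18.8985293 ] 0.0041684713438064815
```

View pics/w5.png

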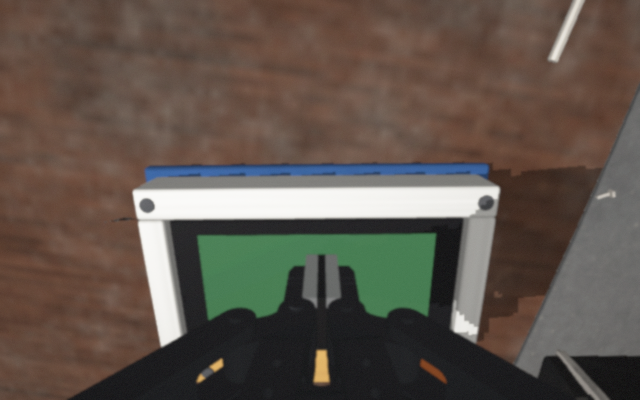

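The last picture shows the shut fingers pressing mid-glass at (321,280). The glass is at its firm stop (29.8 mm, 19 N) and still against the rail, so I'm handing in.

```bash
python3 -c "
from plant import *
print(close_job())"
```

```text
the job is handed in; nothing more can be done
None
```

The orange spacer is fully home in the wide gap and released, with the glass against the far rail and held pressed flush (about 19 N) at hand-in, 13 s in; nothing else was touched.

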